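# Fit the keyed drive shaft into the step pulley and hold it home

## Task

Take the keyed drive shaft (the one with the brass key on its side) out of the wooden rack and fit it into the hub of the step pulley: push it in, turn it so that its key slips into the keyway, and keep pushing against the ejector spring until its shoulder sits flush on the hub face. Finish while still gripping the shaft and holding it pressed fully home, because the spring would lift it out again; leave the two other shafts in the rack and everything else on the bench undisturbed.

Things in the scene. Friction and masses are not known exactly. Their poses are not given: they have to be found in the camera images.
- keyed_shaft: The shaft to fit: bright steel, 98 mm long, about 0.38 kg, upright in one rack hole. Origin: centre of its foot, z up to its top. Stem 24 mm diameter, 0 to 45 mm (chamfered over the first 3 mm to 18 mm). A brass key 8 mm wide on the +x side, out to 17.5 mm from the axis, from 14 to 43 mm above the foot; below it the stem is a plain pilot.
- shoulder (a point): On the keyed shaft's axis, underside of its shoulder disc, 45 mm above the foot; axes as the shaft's. The disc is 42 mm in diameter and 8 mm thick; a red mark on its top points along +x, above the key.
- tang (a point): On the keyed shaft's axis, 76 mm above the foot, mid height of its square tang: the place to grip. The tang is 20 x 20 mm, from 53 to 98 mm above the foot, its faces square to the shaft's x and y axes.
- pulley: Two-step pulley, blue steps, 120 mm in diameter, on a grey 150 x 150 x 10 mm plate, fixed to the bench, with a bare aluminium hub 60 mm in diameter on top. Origin: centre of the plate's underside, z up. Its x axis points within 0.8 rad of straight away from the robot.
- hub_mouth (a point): Centre of the bore at the hub face, 70 mm above the bench, z up out of the bore. Vertical bore 26.5 mm in diameter, clear for over 45 mm but for the ejector. A keyway 11 mm wide, out to 19.5 mm from the axis, runs down the whole bore on this frame's +x side (the pulley's +x); a red mark on the hub face lies beyond it.
- ejector (a joint): Sprung black ejector disc in the bore, 18 mm in diameter. Value in m pushed down from rest: 0 at rest with its top 30 mm below the hub face, 0.015 when the shaft is home, stop at 0.018. It pushes back with about 4 N at rest, rising by 0.5 N per mm to about 11.5 N at home.
- rack: Wooden block 75 x 270 x 30 mm, fixed to the bench, origin at the centre of its underside, its long side along its own y. Three round holes, 26 mm in diameter and 12 mm deep, lie in a row along its y at -90, 0 and 90 mm. Each holds a shaft upright by its foot, feet 18 mm above the bench; which shaft is in which hole varies.
- plain_shaft: Bystander: bright steel shaft like the keyed one, same square tang, but with no key and no red mark. Origin at the foot.
- black_shaft: Bystander: dark steel shaft of the same size with a round tang 20 mm in diameter and no key. Origin at the foot.
- mallet: Bystander: hammer lying beyond the work, near the far edge of the bench.
- spanner: Bystander: spanner lying near the far edge of the bench.
- wax_jar: Bystander: amber jar 68 mm in diameter, 80 mm tall, standing near the far edge.
- spare_collar: Bystander: aluminium collar 56 mm in diameter, 18 mm tall, lying flat on the bench in front of the robot.
- screwdriver: Bystander: screwdriver lying on the bench close in front of the robot.

How it is judged:
On the way, in this order (a step that is already met when the one before it is completed fails the run):
1. the keyed shaft is lifted clear of the rack (height (world z) of keyed_shaft above 0.045 m), for 0.1 s.
2. the key has slipped into the keyway (horizontal distance between shoulder and hub_mouth below 0.004 m and z of shoulder in the frame of hub_mouth below 0.026 m and angle between the x axis of keyed_shaft and the x axis of pulley, either way round below 0.3 rad), for 0.05 s.
At the end, for the whole second after the job is handed in: The shaft's shoulder is within 2.5 mm of the hub face, 3 mm of the bore's axis and 0.06 rad of upright, its key in the keyway (within 0.3 rad), the ejector pushed down more than 12 mm, the shaft at rest and still held by the fingers with more than 2 N (z of shoulder in the frame of hub_mouth below 0.0025 m and horizontal distance between shoulder and hub_mouth below 0.003 m and angle between the z axis of keyed_shaft and the z axis of pulley, either way round below 0.06 rad and angle between the x axis of keyed_shaft and the x axis of pulley, either way round below 0.3 rad and value of joint ejector above 0.012 m and contact force between the fingers and keyed_shaft above 2 N and linear speed of keyed_shaft below 0.02 m/s); the arm keeps its last pose, push and grip.
It fails at once if another shaft is disturbed (distance of any of plain_shaft, black_shaft from where it was at the start of the episode above 0.02 m or angle between any of plain_shaft, black_shaft's own z axis and vertical above 0.4 rad).
It fails at once if something else on the bench is disturbed (distance of any of mallet, spanner, wax_jar, spare_collar, screwdriver from where it was at the start of the episode above 0.03 m).
It also fails if it takes over 48 s, if anything falls off the work surface, if the arm or the gripper's body presses on something with over 40 N, if the wrist force passes 120 N, or if a joint passes its speed limit or range.

## Robot

A 7-joint arm with a two-finger parallel gripper is mounted at the origin on the work surface. World frame = base frame: x ahead of the robot, y to its left, z up, the work surface at z = 0. Lengths are in m, angles in rad, forces in N, time in s.
With the tool pointing down it reaches from about 0.425 to 1.025 m from the base axis. Payload 9.4 kg.
Tool frame: the origin (TCP) lies midway between the tips of the shut fingers; the grasp point (between the pads) lies 19 mm behind it; z points along the fingers, y is the line along which they close (so a half turn about z gives the same grasp; the last joint's range is limited). The gripper opens to 93 mm and grips with 3 to 60 N. Pads are 15 mm wide; open, the fingers measure 128 mm over their backs; the gripper's body (75 mm by 188 mm) begins 65 mm behind the grasp point.
Start: joints at [-1.23, 0.599, -0.003, 1.599, 0.002, 0.943, -0.08], TCP at [0.294, 0.663, 0.219] pointing down, gripper open.
Joint ranges: [-2.57, 2.57], [-0.35, 1.97], [-1.29, 1.29], [0.11, 2.56], [-1.05, 4.19], [0.11, 1.86], [-2.63, 2.63]. Speed limits (rad/s): [2.22, 2.22, 3.01, 3.01, 3.14, 3.14, 3.14].

## Interface

Orientations are given as a unit quaternion [x, y, z, w].
In Python, from bench import * gives the robot as it stands.
- The arm moves only by the tool send_path, called after "Emit:" as name(argument=value, ...) on one line, values as JSON. Schema: {"type":"object","properties":{"offsets":{"type":"array","items":{"type":"number"},"minItems":6,"maxItems":120},"aperture":{"type":"number"},"grip_force":{"type":"number"},"only":{"type":"string"},"quiet":{"type":"boolean"},"lines":{"type":"string"}},"required":["offsets"],"additionalProperties":false}. offsets is one flat list of numbers that holds 1 to 20 rows one after another, with no inner brackets; each row has 6 numbers: dx, dy, dz in parts of the range, where 1.0 means 800 mm, then a rotation vector rx, ry, rz in normalised numbers (1 is pi rad); each row is the pose to reach, as a shift and turn from the pose commanded when the call began, along the tool's axes at that moment; what a row does not reach only later rows make up. A row lasts 1/8 s, in which the tool goes at most 0.0625 m and 0.188 rad, less where a joint would pass 70% of its speed; a pose out of reach is approached as far as the arm can. aperture is the finger opening in m, set as the call begins (left out keeps the last). The fingers move at their own pace and stop on an object; grip_force is the grip in N (left out, the last holds). Time passes only in rows, so rows that do not move let the fingers close. The tool returns the time, the measured TCP pose, the force, the opening and the grip force at its end. only (a regular expression) keeps the lines of the reply that match it, lines (a string "A,B") keeps lines A to B, and quiet returns only ok. Input that does not fit is refused with a message, and nothing moves.
- get_obs(): the state, without advancing time (a new reading comes with each control period).
- snapshot(name): name is "scene" or "top"; returns a dict with "img" (384x512x3 uint8, red, green, blue), "camera_matrix" (3x3 intrinsics, pixels), "pose" (4x4, takes a point from camera to world coordinates). Camera axes: x right, y up, looking along -z (the intrinsics and any distortion apply to the point x, -y, -z); pixel columns grow to the right and rows downward; lengths in m; the calibration is good to about 2 mm. A picture is of the moment at which its call begins. There is no depth.
- finish_job(): hands the job in; it is judged then, once.
The state is a dict: "t": time; "joint_pos": joint angles; "qvel": joint speeds; "tau": joint torques, N m; "ee_pos": TCP position; "orientation": TCP orientation; "wrist_force": force on the tool from outside, world axes, zero at the start; "torque": the same for the moment, N m; "opening": finger opening in m; "grip_force": force on a finger pad.
Only numpy, scipy, OpenCV 4.12 (cv2) and the standard library are available. Lean on these libraries where they do the work, as an engineer would, in place of code of your own. Each camera call takes 0.05 s, during which the arm holds its last target. There are 200 camera calls.

## Working session

There is one attempt and no reset: what is moved stays moved. The work goes in short steps, Python scripts to look and compute and a tool call to move; the robot and the scene stay as the last step left them, time stands still between calls to the robot, and variables do not carry over. Pictures are saved under pics/ and viewed, at most 10 in all, crops included, and the job is handed in when it is done.

```bash
mkdir -p pics; cat > h.py <<'E'
from bench import *
import numpy as np, cv2
def save(n,f,crop=None,s=1):
    d=snapshot(n); im=d["img"][...,::-1]
    np.savez("pics/"+f+".npz",**d)
    if crop: x0,y0,x1,y1=crop; im=im[y0:y1,x0:x1]
    im=cv2.resize(im,None,fx=s,fy=s,interpolation=cv2.INTER_CUBIC)
    cv2.imwrite("pics/"+f+".png",im); return d
def ray(d,u,v):
    K=d["camera_matrix"]; T=d["pose"]
    r=np.linalg.solve(K,[u,v,1.]); r=T[:3,:3]@(r*[1,-1,-1]); return T[:3,3],r
def at(d,u,v,z):
    o,r=ray(d,u,v); return o+r*(z-o[2])/r[2]
def proj(d,p):
    T=d["pose"]; q=T[:3,:3].T@(np.asarray(p)-T[:3,3]); q=d["camera_matrix"]@(q*[1,-1,-1]); return q[:2]/q[2]
E
python3 - <<'E'
from h import *
for n in("scene","top"):
    d=save(n,n+"0",s=1.5); print({k:(v.shape if k=="img" else np.round(v,3).tolist()) for k,v in d.items()})
o=get_obs();print(o)
E
```

```text
{'img': (384, 512, 3), 'camera_matrix': [[484.941, 0.0, 257.476], [0.0, 484.941, 195.429], [0.0, 0.0, 1.0]], 'pose': [[0.006, -0.773, 0.634, 1.185], [1.0, -0.001, -0.012, -0.011], [0.01, 0.634, 0.773, 0.825], [0.0, 0.0, 0.0, 1.0]]}
{'img': (384, 512, 3), 'camera_matrix': [[418.025, 0.0, 255.812], [0.0, 418.025, 194.579], [0.0, 0.0, 1.0]], 'pose': [[0.016, 0.994, -0.105, 0.481], [-1.0, 0.013, -0.023, -0.003], [-0.022, 0.105, 0.994, 0.92], [0.0, 0.0, 0.0, 1.0]]}
{'t': 0.1, 'joint_pos': array([-1.22969657,  0.60001828, -0.00255908,  1.60004962,  0.00180396,
        0.94292025, -0.07982111]), 'qvel': array([ 0.00077071, -0.00165627, -0.00124826, -0.00209225, -0.00079699,
        0.00171819,  0.00037299]), 'tau': array([ 5.50682133e-03, -7.66563463e+01,  1.50262602e+00, -2.52934992e+01,
       -5.22199518e-02,  1.36463993e-02,  7.29453200e-05]), 'ee_pos': array([0.29399427, 0.66223016, 0.21786559]), 'orientation': array([ 2.07357999e-01,  9.78264880e-01, -6.91679146e-04, -8.29922898e-05]), 'wrist_force': array([-0.50533252,  0.13192461,  0.18762232]), 'torque': array([-0.05633418, -0.03429026,  0.03497986]), 'grip_force': 0.0, 'opening': 0.09314563131274202}
```

View pics/top0.png

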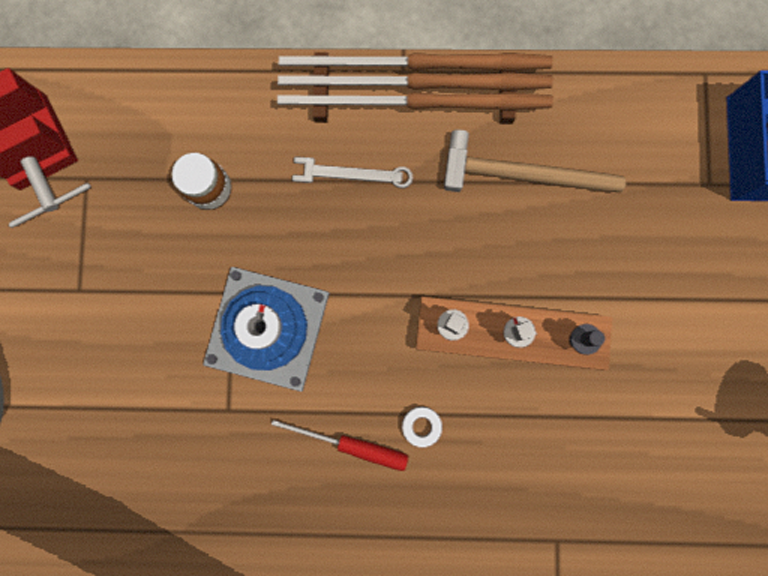

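View pics/scene0.png

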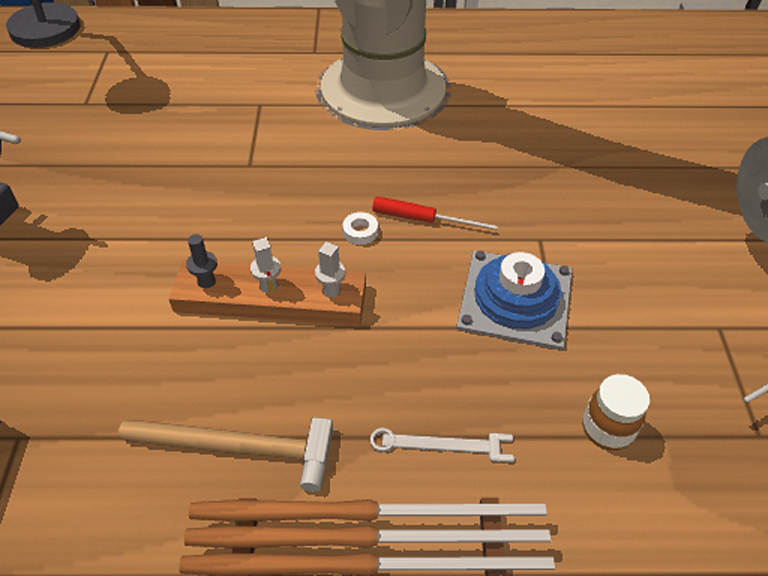

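The keyed shaft is in the middle hole: top view about (520,330), scene about (266,270), with the red mark and key facing the scene camera. The pulley hub is at top (258,326). Next I zoom in on both.

```bash
python3 - <<'E'
from h import *
def L(n): return dict(np.load(f"pics/{n}.npz"))
t,s=L("top0"),L("scene0")
def c(d,x,y):
    im=cv2.resize(d["img"][y:y+50,x:x+66,::-1],(396,300),interpolation=cv2.INTER_CUBIC)
    for k in range(0,66,10): cv2.putText(im,str(x+k),(k*6,8),0,.3,(0,255,255),1); cv2.line(im,(k*6,10),(k*6,14),(0,255,255),1)
    for k in range(0,50,10): cv2.putText(im,str(y+k),(0,k*6+4),0,.3,(0,255,255),1)
    return im
cv2.imwrite("pics/z1.png",np.vstack([np.hstack([c(t,315,195),c(t,140,192)]),np.hstack([c(s,145,150),c(s,315,160)])]))
E
```

```text
(no output)
```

View pics/z1.png

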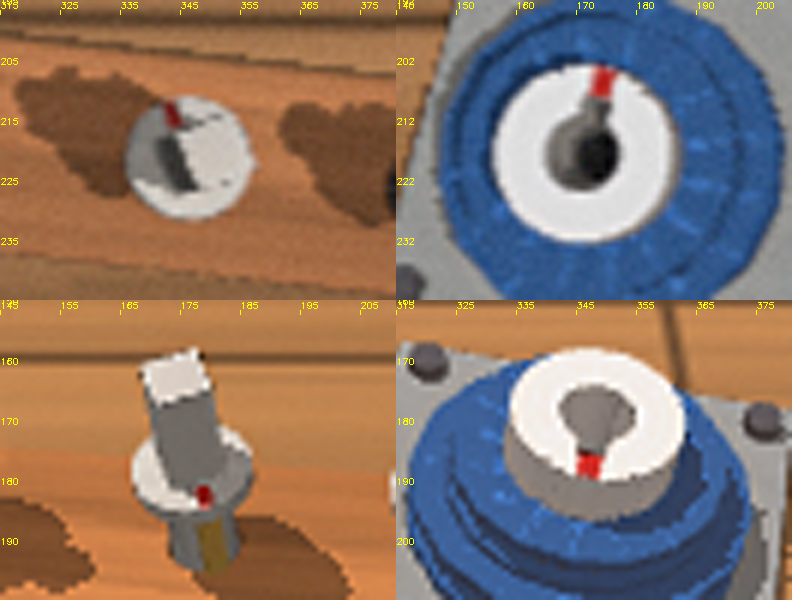

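```bash
python3 - <<'E'
from h import *
from scipy.optimize import least_squares
def L(n): return dict(np.load(f"pics/{n}.npz"))
t,s=L("top0"),L("scene0")
th=np.linspace(0,2*np.pi,720)
# fit horizontal circle of radius r at height z by max gradient along radial direction, subpixel
def fit(d,c0,r,z,lo=0,hi=2*np.pi):
    g=cv2.GaussianBlur(d["img"],(0,0),.7).astype(np.float32)
    g=g@np.float32([.1,.2,.7]) if 0 else g.min(2)
    c=np.array(c0,float)
    a=np.linspace(lo,hi,240); rr=np.linspace(r-.008,r+.008,81)
    for it in range(6):
        P=np.array([[proj(d,[c[0]+q*np.cos(x),c[1]+q*np.sin(x),z]) for q in rr] for x in a],np.float32)
        v=cv2.remap(g,P[...,0],P[...,1],cv2.INTER_LINEAR)
        gr=np.abs(np.gradient(v,axis=1)); k=gr.argmax(1); w=gr.max(1)
        ok=(w>.4*np.median(w))&(k>2)&(k<78); q=rr[k]
        X=c[0]+q*np.cos(a); Y=c[1]+q*np.sin(a)
        f=least_squares(lambda p:np.hypot(X-p[0],Y-p[1])[ok]-r,c,loss="soft_l1",f_scale=.001)
        c=f.x
    return c,np.median(np.hypot(X-c[0],Y-c[1])[ok]),ok.sum()
def red(d,z,u0,u1,v0,v1):
    im=d["img"].astype(int); m=(im[...,0]-im[...,1:].max(2))>70
    ys,xs=np.where(m[v0:v1,u0:u1]); return at(d,xs.mean()+u0,ys.mean()+v0,z)[:2],len(xs)
for nm,d,h0,s0,rh,rs in(("top",t,(171.2,217.2),(346.3,221),(160,185,198,220),(335,350,208,220)),("scene",s,(348.4,179),(177,177.5),(340,355,180,195),(172,186,178,188))):
    h=at(d,*h0,.07)[:2]; k=at(d,*s0,.071)[:2]
    print(nm,"hand",h,k)
    fh=fit(d,h,.030,.07); fk=fit(d,k,.021,.071); print("fit",fh,fk)
    for c,zz,b in((fh[0],.07,rh),(fk[0],.071,rs)):
        p,n=red(d,zz,*b); v=p-c; print("red",p,n,"yaw",np.arctan2(v[1],v[0]),np.hypot(*v))
# tang top corners (z=.116)
    pass
def ct(x,y): return (x+.5)/6-.5
for pts,d in(([(141,373),(197,347),(212,385),(160,405)],s),):
    P=np.array([at(d,145+ct(x,0),150+ct(0,y-300),.116)[:2] for x,y in pts]);print("tang",P,P.mean(0))
    for i in range(4):
        e=P[(i+1)%4]-P[i]; print(np.hypot(*e),np.degrees(np.arctan2(e[1],e[0])))
# rack edges in top, z=.03 ends
P=np.array([at(t,u/1.5,v/1.5,.03)[:2] for u,v in((421,297),(611,316),(609,369),(417,349))]);print("rack",P,P.mean(0))
E
```

```text
top hand [0.52146966 0.18925955] [ 0.51890987 -0.16641667]
fit (array([0.52168185, 0.19023837]), np.float64(0.03040853829332637), np.int64(234)) (array([ 0.51948206, -0.16581152]), np.float64(0.02063713645098291), np.int64(230))
red [0.5461374  0.18453815] 16 yaw -0.22899641410471788 0.025111083778866363
red [ 0.5350093  -0.16149444] 5 yaw 0.27118320899553144 0.016116218037661088
scene hand [0.52178184 0.18947268] [ 0.51927741 -0.16567668]
fit (array([0.51985469, 0.1891234 ]), np.float64(0.03003678717050407), np.int64(236)) (array([ 0.51786636, -0.16690088]), np.float64(0.02063773105373523), np.int64(194))
red [0.54410348 0.18338995] 15 yaw -0.23217889929387944 0.02491739459261383
red [ 0.53502765 -0.16003564] 11 yaw 0.3805428994642945 0.018483547538798047
tang [[ 0.4829927  -0.18211302]
 [ 0.482932   -0.16308028]
 [ 0.48291574 -0.15798054]
 [ 0.48297211 -0.1756566 ]] [ 0.48295314 -0.16970761]
0.019032834918374632 90.1827360272475
0.0050997666492013415 90.18273602724749
0.017676145138801842 -89.81726397275271
0.006456456428774129 -89.81726397275195
rack [[ 0.56779285 -0.03509943]
 [ 0.5444893  -0.30301064]
 [ 0.47020891 -0.29859008]
 [ 0.49394956 -0.03015041]] [ 0.51911016 -0.16671264]
```

```bash
cat >> h.py <<'E'
from scipy.spatial.transform import Rotation as R
def goal(p,yaw):
    "delta from measured pose to TCP p with tool y at yaw (mod pi), tool z straight down"
    o=get_obs(); A=R.from_quat(o["orientation"]); best=None
    for y in(yaw,yaw+np.pi):
        ty=np.array([np.cos(y),np.sin(y),0]); tz=np.array([0,0,-1.]); B=R.from_matrix(np.c_[np.cross(ty,tz),ty,tz])
        r=(A.inv()*B).as_rotvec()
        if best is None or np.linalg.norm(r)<np.linalg.norm(best): best=r
    print("t",round(o["t"],2),"d",np.round(A.inv().apply(np.array(p)-o["ee_pos"]),4),"rot",np.round(best,4),"F",np.round(o["wrist_force"],1),"grip",round(o["grip_force"],1),"open",round(o["opening"],4),"tcp",np.round(o["ee_pos"],4),"q7",round(o["joint_pos"][6],2))
E
python3 - <<'E'
from h import *
def L(n): return dict(np.load(f"pics/{n}.npz"))
t,s=L("top0"),L("scene0")
for d,pts in((s,[(168.5,162.2),(177.8,157.8),(180.3,164.2),(171.7,167.5)]),(t,[(344.2,216.7),(352,214.2),(354.2,224.7),(346.7,226.7)])):
    P=np.array([at(d,u-.4,v-.4,.116)[:2] for u,v in pts]);print(P.mean(0))
    for i in range(4):
        e=P[(i+1)%4]-P[i]; print(np.hypot(*e),np.arctan2(e[1],e[0]))
# key foot in scene: brass centre bottom pixel, radius 17.5 at z=.032
print(at(s,145+216/6-.4,150+272/6-.4,.032)[:2])
goal([.519,-.166,.15],.33)
E
```

```text
[ 0.51909668 -0.16597829]
0.02121961057481769 2.18350065664107
0.01883177424345353 0.36364547380313433
0.01847421640093759 -1.063846808373431
0.01639896401919042 -2.6384603621079616
[ 0.5185443 -0.1626454]
0.015719859485893467 -1.2468235174178866
0.020410360124716132 -2.9436381508272893
0.014841508793067087 1.8454294382966487
0.019587754078445582 0.23867001170911506
[ 0.53390151 -0.16126633]
t 0.1 d [-0.5417 -0.6656  0.0689] rot [-1.30e-03  7.00e-04  8.23e-01] F [-0.5  0.1  0.2] grip 0.0 open 0.0931 tcp [0.294  0.6622 0.2179] q7 -0.08
```

Careful with the scale: shifts go in shares of 800 mm and turns go in shares of pi rad. That gives: -0.666 m / 0.8 = -0.8325, -0.542 m / 0.8 = -0.6775, 0.82 rad / 3.1416 = 0.261.

Emit:
send_path(offsets=[-0.6775, -0.8325, 0, 0, 0, 0.261, -0.6775, -0.8325, 0, 0, 0, 0.261, -0.6775, -0.8325, 0, 0, 0, 0.261, -0.6775, -0.8325, 0, 0, 0, 0.261, -0.6775, -0.8325, 0, 0, 0, 0.261, -0.6775, -0.8325, 0, 0, 0, 0.261, -0.6775, -0.8325, 0, 0, 0, 0.261, -0.6775, -0.8325, 0, 0, 0, 0.261, -0.6775, -0.8325, 0, 0, 0, 0.261, -0.6775, -0.8325, 0, 0, 0, 0.261, -0.6775, -0.8325, 0, 0, 0, 0.261, -0.6775, -0.8325, 0, 0, 0, 0.261, -0.6775, -0.8325, 0, 0, 0, 0.261, -0.6775, -0.8325, 0, 0, 0, 0.261, -0.6775, -0.8325, 0.0625, 0, 0, 0.261, -0.6775, -0.8325, 0.0875, 0, 0, 0.261, -0.6775, -0.8325, 0.0875, 0, 0, 0.261, -0.6775, -0.8325, 0.0875, 0, 0, 0.261], aperture=0.06, grip_force=20)

```text
t: 2.35
ee_pos: [0.5197, -0.1661, 0.1493]
orientation: [0.58, 0.815, 0.0, 0.0]
wrist_force: [-0.0, 0.2, 0.0]
opening: 0.06
grip_force: 0.0
```

```bash
python3 -c "
from h import *
goal([.519,-.166,.077],.34)"
```

```text
t 2.35 d [ 0.0003 -0.0007  0.0723] rot [ 0.0006  0.0004 -0.0069] F [-0.   0.2  0. ] grip 0.0 open 0.06 tcp [ 0.5197 -0.1661  0.1493] q7 0.78
```

To row units: 0.072 m / 0.8 = 0.09, 0.06 m / 0.8 = 0.075.

Emit:
send_path(offsets=[0, -0.0013, 0.05, 0, 0, 0, 0, -0.0013, 0.075, 0, 0, 0, 0, -0.0013, 0.09, 0, 0, 0, 0, -0.0013, 0.09, 0, 0, 0])

```text
t: 2.85
ee_pos: [0.5186, -0.1663, 0.0769]
orientation: [0.58, 0.815, 0.0, 0.0]
wrist_force: [0.4, 0.1, 0.4]
opening: 0.0598
grip_force: 0.0
```

Emit:
send_path(offsets=[0, 0, 0, 0, 0, 0, 0, 0, 0, 0, 0, 0, 0, 0, 0, 0, 0, 0, 0, 0, 0, 0, 0, 0, 0, 0, 0, 0, 0, 0, 0, 0, 0, 0, 0, 0], aperture=0.0, grip_force=45)

```text
t: 3.6
ee_pos: [0.5185, -0.1663, 0.0768]
orientation: [0.58, 0.815, 0.0, 0.0]
wrist_force: [-0.1, 1.2, 2.9]
opening: 0.0197
grip_force: 44.8
```

```bash
python3 -c "
from h import *
goal([.519,-.166,.077],.34); save('scene','g1',(130,120,260,230),5)"
```

```text
t 3.6 d [ 0.0001  0.0005 -0.0002] rot [ 0.0003  0.0001 -0.0069] F [-0.1  1.2  2.9] grip 44.8 open 0.0197 tcp [ 0.5185 -0.1663  0.0768] q7 0.82
```

View pics/g1.png

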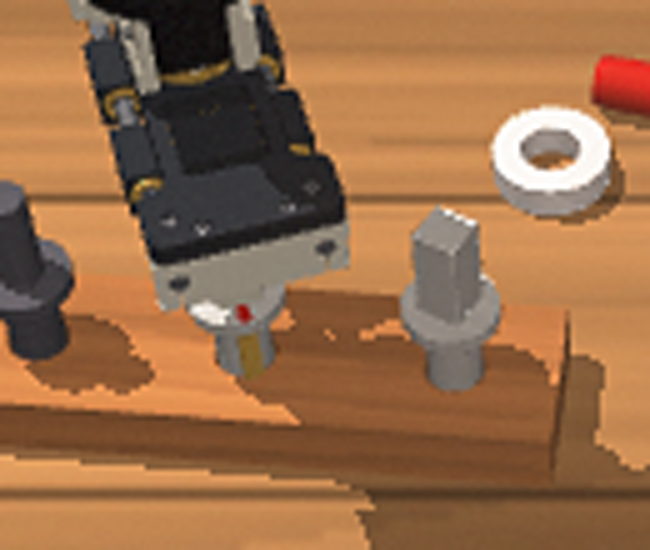

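The jaws are flat on the tang (opening 19.7 mm), and the key and red mark are visible below the pads. Next I lift.

To row units: -0.11 m / 0.8 = -0.1375, -0.09 m / 0.8 = -0.1125.

Emit:
send_path(offsets=[0, 0, -0.025, 0, 0, 0, 0, 0, -0.05, 0, 0, 0, 0, 0, -0.075, 0, 0, 0, 0, 0, -0.1125, 0, 0, 0, 0, 0, -0.1375, 0, 0, 0, 0, 0, -0.1375, 0, 0, 0])

```text
t: 4.4
ee_pos: [0.5187, -0.1664, 0.1873]
orientation: [0.58, 0.815, 0.0, 0.001]
wrist_force: [0.2, -0.7, -4.1]
opening: 0.0199
grip_force: 44.8
```

```bash
python3 -c "
from h import *
goal([.5208,.1897,.187],-.23)"
```

```text
t 4.4 d [3.358e-01 1.184e-01 2.000e-04] rot [1.800e-03 4.000e-04 5.631e-01] F [ 0.2 -0.7 -4.1] grip 44.8 open 0.0199 tcp [ 0.5187 -0.1664  0.1873] q7 0.76
```

To row units: 0.336 m / 0.8 = 0.42, 0.118 m / 0.8 = 0.1475, 0.563 rad / 3.1416 = 0.1792.

Emit:
send_path(offsets=[0.42, 0.1475, 0, 0.0003, 0, 0.1792, 0.42, 0.1475, 0, 0.0003, 0, 0.1792, 0.42, 0.1475, 0, 0.0003, 0, 0.1792, 0.42, 0.1475, 0, 0.0003, 0, 0.1792, 0.42, 0.1475, 0, 0.0003, 0, 0.1792, 0.42, 0.1475, 0, 0.0003, 0, 0.1792, 0.42, 0.1475, 0, 0.0003, 0, 0.1792, 0.42, 0.1475, 0.0375, 0.0003, 0, 0.1792, 0.42, 0.1475, 0.05, 0.0003, 0, 0.1792, 0.42, 0.1475, 0.05, 0.0003, 0, 0.1792])

```text
t: 5.65
ee_pos: [0.5196, 0.1886, 0.1458]
orientation: [0.784, 0.621, -0.002, -0.0]
wrist_force: [0.4, 0.1, -3.2]
opening: 0.0199
grip_force: 44.8
```

```bash
python3 - <<'E'
from h import *
goal([.5208,.1897,.187],-.23)
d=save('scene','p1'); t=snapshot('top')
a=cv2.resize(d["img"][80:230,290:410,::-1],(480,600),interpolation=cv2.INTER_CUBIC)
cv2.imwrite('pics/p1c.png',a)
E
```

```text
t 5.65 d [ 0.0013  0.0008 -0.0412] rot [-0.0025  0.0021 -0.0014] F [ 0.4  0.1 -3.2] grip 44.8 open 0.0199 tcp [0.5196 0.1886 0.1458] q7 -0.28
```

View pics/p1c.png

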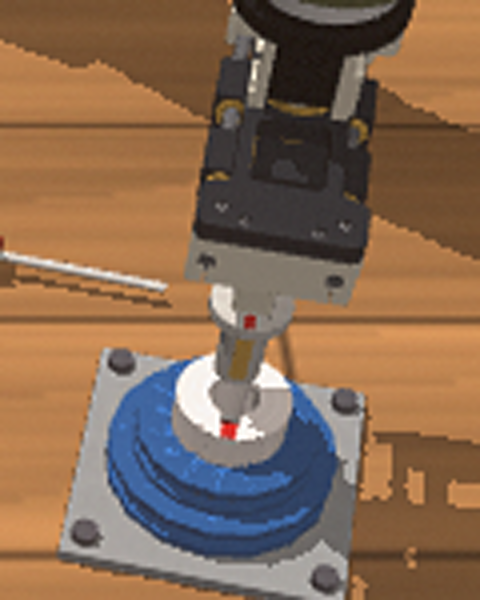

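The shaft hangs over the bore, with its key in line with the hub's red mark. Now I correct about 1.5 mm sideways and put the pilot in.

To row units: 0.027 m / 0.8 = 0.0338, 0.0013 m / 0.8 = 0.0016, -0.0025 rad / 3.1416 = -0.0008.

Emit:
send_path(offsets=[0.0016, 0.001, 0, -0.0008, 0.0006, -0.0003, 0.0016, 0.001, 0.0125, -0.0008, 0.0006, -0.0003, 0.0016, 0.001, 0.02, -0.0008, 0.0006, -0.0003, 0.0016, 0.001, 0.025, -0.0008, 0.0006, -0.0003, 0.0016, 0.001, 0.03, -0.0008, 0.0006, -0.0003, 0.0016, 0.001, 0.0338, -0.0008, 0.0006, -0.0003, 0.0016, 0.001, 0.0338, -0.0008, 0.0006, -0.0003])

```text
t: 6.62
ee_pos: [0.521, 0.1908, 0.1194]
orientation: [0.783, 0.622, 0.001, 0.0]
wrist_force: [-0.5, 0.3, -3.4]
opening: 0.0201
grip_force: 44.8
```

```bash
python3 -c "
from h import *
goal([.5208,.1897,.119],-.23)"
```

```text
t 6.62 d [-0.0011  0.      0.0004] rot [ 0.0013 -0.0014  0.001 ] F [-0.5  0.3 -3.4] grip 44.8 open 0.0201 tcp [0.521  0.1908 0.1194] q7 -0.25
```

To row units: 0.008 m / 0.8 = 0.01, 0.006 m / 0.8 = 0.0075.

Emit:
send_path(offsets=[-0.0008, 0, 0.0025, 0, 0, 0, -0.0008, 0, 0.005, 0, 0, 0, -0.0008, 0, 0.0075, 0, 0, 0, -0.0008, 0, 0.01, 0, 0, 0, -0.0008, 0, 0.01, 0, 0, 0])

```text
t: 7.25
ee_pos: [0.5209, 0.1903, 0.1115]
orientation: [0.783, 0.622, 0.001, 0.0]
wrist_force: [-1.0, -0.2, -4.0]
opening: 0.0198
grip_force: 44.8
```

```bash
python3 -c "
from h import *
goal([.5208,.1897,.111],-.23)"
```

```text
t 7.25 d [-0.0006  0.      0.0005] rot [ 0.0014 -0.0015  0.001 ] F [-1.  -0.2 -4. ] grip 44.8 open 0.0198 tcp [0.5209 0.1903 0.1115] q7 -0.24
```

No contact, and the key is already 4 mm into the keyway. I keep pushing.

To row units: 0.024 m / 0.8 = 0.03, 0.022 m / 0.8 = 0.0275.

Emit:
send_path(offsets=[-0.0004, 0, 0.005, 0, 0, 0, -0.0004, 0, 0.0088, 0, 0, 0, -0.0004, 0, 0.0125, 0, 0, 0, -0.0004, 0, 0.0163, 0, 0, 0, -0.0004, 0, 0.02, 0, 0, 0, -0.0004, 0, 0.0238, 0, 0, 0, -0.0004, 0, 0.0275, 0, 0, 0, -0.0004, 0, 0.03, 0, 0, 0, -0.0004, 0, 0.03, 0, 0, 0])

```text
t: 8.38
ee_pos: [0.521, 0.19, 0.0877]
orientation: [0.783, 0.622, 0.001, 0.0]
wrist_force: [-2.2, -0.4, 4.9]
opening: 0.0193
grip_force: 44.8
```

```bash
python3 -c "
from h import *
goal([.5208,.1897,.0838],-.23)"
```

```text
t 8.38 d [-0.0004 -0.0001  0.0039] rot [ 0.0016 -0.0018  0.001 ] F [-2.2 -0.4  4.9] grip 44.8 open 0.0193 tcp [0.521  0.19   0.0877] q7 -0.22
```

To row units: 0.006 m / 0.8 = 0.0075, 0.005 m / 0.8 = 0.0063.

Emit:
send_path(offsets=[0, 0, 0.0025, 0, 0, 0, 0, 0, 0.005, 0, 0, 0, 0, 0, 0.0063, 0, 0, 0, 0, 0, 0.0075, 0, 0, 0, 0, 0, 0.0075, 0, 0, 0, 0, 0, 0.0075, 0, 0, 0])

```text
t: 9.12
ee_pos: [0.5211, 0.1901, 0.0837]
orientation: [0.783, 0.622, 0.002, -0.0]
wrist_force: [-7.9, -2.8, 32.5]
opening: 0.0197
grip_force: 45.0
```

```bash
python3 - <<'E'
from h import *
goal([.5208,.1897,.0838],-.23)
save('scene','f1',(300,120,400,220),6)
E
```

```text
t 9.12 d [-0.0004 -0.0002 -0.0001] rot [ 0.0019 -0.0036  0.0009] F [-7.9 -2.8 32.5] grip 45.0 open 0.0197 tcp [0.5211 0.1901 0.0837] q7 -0.21
```

View pics/f1.png

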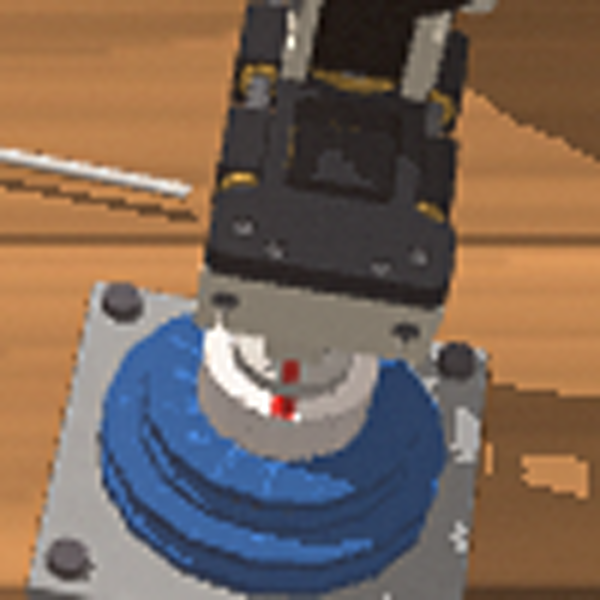

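The shoulder is flush on the hub face, with the two red marks in line. The push is 32 N, at the expected height.

Emit:
send_path(offsets=[0, 0, 0, 0, 0, 0, 0, 0, 0, 0, 0, 0, 0, 0, 0, 0, 0, 0])

```text
t: 9.55
ee_pos: [0.5211, 0.19, 0.0837]
orientation: [0.783, 0.622, 0.002, -0.0]
wrist_force: [-7.7, -2.0, 31.8]
opening: 0.0199
grip_force: 45.0
```

```bash
python3 -c "
from bench import *
print(finish_job())"
```

```text
the job is handed in; nothing more can be done
None
```

I handed the job in at 9.6 s with the keyed shaft seated in the pulley hub, its key in the keyway and its shoulder flush on the face, still gripped at 45 N and pressed home at about 32 N; the hand-in returned no verdict.

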